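Weight the flasks for the water bath

ROBOT

A 7-joint arm with a two-finger parallel gripper is mounted at the origin on a cart in front of the work surface, level with it; the furniture and walls round the work are solid. World frame = base frame: x ahead of the robot, y to its left, z up, the work surface at z = 0. Lengths are in m, angles in rad, forces in N, time in s.
With the tool pointing down it reaches from about 0.425 to 0.95 m from the base axis. Payload 16.7 kg.
Tool frame: the origin (TCP) lies midway between the tips of the shut fingers; the grasp point (between the pads) lies r.grip_point_offset behind it (r.grip_point_offset is the distance from the TCP to the grasp point, in m); z points along the fingers, y is the line along which they close (so a half turn about z gives the same grasp; the last joint's range is limited). The gripper opens to 94 mm and grips with 3 to 60 N. Pads are 16 mm wide; open, the fingers measure 119 mm over their backs; the gripper's body (75 mm by 177 mm) begins 78 mm behind the grasp point.
Start: joints at [-1.47, 0.426, 0.074, 1.606, -0.034, 1.111, -0.067], TCP at [0.167, 0.654, 0.172] pointing down, gripper open.
Joint ranges: [-2.85, 2.85], [-0.5, 2.14], [-1.23, 1.37], [0.21, 2.46], [-1.02, 4.16], [0.16, 2.05], [-2.73, 2.73]. Speed limits (rad/s): [1.89, 1.89, 2.39, 2.39, 3.01, 3.01, 3.01].

INTERFACE

Orientations are given as [roll, pitch, yaw] about the fixed x, y, z axes, in that order (R = Rz(yaw) Ry(pitch) Rx(roll)).
In Python, from station import r, eoat, kinematics, status, imaging, order, finder gives the robot as it stands. Calls block until the motion is done:
- r.move_pose(position, orientation): joint-space move of the TCP to a pose.
- r.movel(position, orientation=None, rate=0.15, threshold=None): straight line of the TCP; orientation=None keeps the orientation; rate is the mean speed in m/s. With threshold (N) it stops when the force on the tool has changed by that much, and returns True; else False.
- r.set_joints(angles): joint-space move.
- eoat.set_gripper(opening, squeeze=None): finger opening in m; squeeze is the grip in N (None keeps the last); returns when the fingers have stopped.
- r.pause(seconds).
- kinematics.ik(position, orientation): joint angles nearest the present ones, or None.
- status.read_state(): the state.
- imaging.get_image(name): name is "scene" or "top"; returns (picture, depth): 480x640x3 uint8, red, green, blue; 480x640 float32, m along the optical axis (not along the pixel's ray), 0 where there is no reading.
- imaging.camera_model(name): a dict with "fov_y" (degrees; the focal length in pixels is half the picture's height over the tangent of half this angle, whatever the lens; pixels are square), "cx", "cy" (the principal point, pixels), "R" (3x3) and "t" (3): a world point X has camera coordinates R X + t. Camera axes: x right, y down, z forward; pixel columns grow to the right and rows downward; lengths in m; the calibration is good to about 2 mm. A picture is of the moment at which its call begins. camera_model takes no time and is no camera call.
A pose or a line that the arm cannot do raises r.IKError and nothing moves.
- order.sign_off(): hands the job in; it is judged then, once.
Trained networks look in the newest picture that a camera, given by its name, has taken for a name from the list of things; names that differ only in an ending like _2 or _b are one class to them, and where a whole thing is asked for, a point or a joint stands for the part that bears it (a point fixed in the world has none). Each returns a list of dicts, best first, with "p" (0 to 1); they miss things now and then, are a little off and sometimes report something else, mostly with a low value. They report only what shows in the picture. A call takes as long as a camera call. They do not tell look-alikes from the thing itself.
- finder.trace(query, camera): "pixels" (480x640 bool, what is visible of it) and "rect" ([left, top, width, height] in pixels, round what is visible of it).
The state is a dict: "time_s": time; "q": joint angles; "joint_vel": joint speeds; "joint_efforts": joint torques, N m; "position": TCP position; "tool_rot": TCP orientation; "ft_force": force on the tool from outside, world axes, zero at the start; "torque": the same for the moment, N m; "width": finger opening in m; "grasp_force": force on a finger pad.
Only numpy, scipy, OpenCV 4.12 (cv2) and the standard library are available. Lean on these libraries where they do the work, as an engineer would, in place of code of your own. Each camera call takes 0.05 s, during which the arm holds its last target. There are 200 camera calls.

TASK

The four capped flasks are about to go into the water bath and must not float. Take the stack of ring weights apart and put each ring over the cap of the flask whose cap has the ring's colour, lowering it gently until it rests level on the sloping glass. Leave the flasks standing where they are, and do not disturb the timer or the white bottle.

Things in the scene. Friction and masses are not known exactly. Their poses are not given: they have to be found in the camera images.
- ring_blue: ring weight, the smallest: grey metal in a blue rubber sleeve, 42 mm outside, 24 mm hole, 18 mm high with upright sides, 160 g. Origin: centre of the hole at its underside; z up. Starts topmost, in a stack of four loose rings, largest below, each lying flat and centred on the next. Grip it across its outside from above, fingertips just clear of what lies below.
- ring_orange: ring weight, the second smallest: grey metal in a orange rubber sleeve, 50 mm outside, 32 mm hole, 18 mm high with upright sides, 200 g. Origin: centre of the hole at its underside; z up. Starts third from below, in a stack of four loose rings, largest below, each lying flat and centred on the next. Grip it across its outside from above, fingertips just clear of what lies below.
- ring_white: ring weight, the second largest: grey metal in a white rubber sleeve, 58 mm outside, 40 mm hole, 18 mm high with upright sides, 250 g. Origin: centre of the hole at its underside; z up. Starts second from below, in a stack of four loose rings, largest below, each lying flat and centred on the next. Grip it across its outside from above, fingertips just clear of what lies below.
- ring_green: ring weight, the largest: grey metal in a green rubber sleeve, 66 mm outside, 48 mm hole, 18 mm high with upright sides, 300 g. Origin: centre of the hole at its underside; z up. Starts lowest, on the worktop, in a stack of four loose rings, largest below, each lying flat and centred on the next. Grip it across its outside from above, fingertips just clear of what lies below.
- flask_blue: smallest conical flask: clear glass, blue cap (fixed), standing loose, 220 g. Origin: centre of its underside; z up. Base 56 mm across; above 10 mm a cone, 11 mm narrower per 10 mm of height, then a neck; cap 16 mm across, top edge rounded, from 62.2 to 80.2 mm up. The blue ring passes over the cap and rests on the cone, its underside 39.1 mm above the flask's underside.
- flask_orange: second smallest conical flask: clear glass, orange cap (fixed), standing loose, 280 g. Origin: centre of its underside; z up. Base 68 mm across; above 10 mm a cone, 11 mm narrower per 10 mm of height, then a neck; cap 23 mm across, top edge rounded, from 67.6 to 85.6 mm up. The orange ring passes over the cap and rests on the cone, its underside 42.7 mm above the flask's underside.
- flask_white: second largest conical flask: clear glass, white cap (fixed), standing loose, 360 g. Origin: centre of its underside; z up. Base 82 mm across; above 10 mm a cone, 11 mm narrower per 10 mm of height, then a neck; cap 31 mm across, top edge rounded, from 74.0 to 93.0 mm up. The white ring passes over the cap and rests on the cone, its underside 48.2 mm above the flask's underside.
- flask_green: largest conical flask: clear glass, green cap (fixed), standing loose, 450 g. Origin: centre of its underside; z up. Base 96 mm across; above 10 mm a cone, 11 mm narrower per 10 mm of height, then a neck; cap 39 mm across, top edge rounded, from 80.4 to 100.4 mm up. The green ring passes over the cap and rests on the cone, its underside 53.6 mm above the flask's underside.
- timer: bystander: white bench timer with coloured keys, 72x68x19 mm, lying loose. Origin: centre of its underside.
- buffer_bottle: bystander: white bottle with a green cap, 55 mm across, 121 mm high, standing loose. Origin: centre of its underside.
Things that resemble listed ones, but are neither listed nor needed, are in the scene too. Leave any pink or yellow look-alike of the ring_orange alone.

How it is judged:
By the outcome, as a careful person would: the job done as asked, in the order asked, and still so for the second after the job is handed in, with the robot touching nothing.
It also fails if it takes over 136 s, if anything falls off the work surface, if the arm or the gripper's body presses on something with over 40 N, if the wrist force passes 120 N, or if a joint passes its speed limit or range.

## Working session

There is one attempt and no reset: what is moved stays moved. The work goes in short steps, each a Python script; the robot and the scene stay as the last script left them, time stands still between calls to the robot, and variables do not carry over. Pictures are saved under pics/ and viewed, at most 14 in all, crops included, and the job is handed in when it is done.

```bash
mkdir -p pics; ls
cat > h.py <<'E'
import numpy as np, cv2
from station import r, eoat, kinematics, status, imaging, order, finder
def world(cam, depth):
    m=imaging.camera_model(cam); f=240/np.tan(np.radians(m["fov_y"])/2)
    v,u=np.mgrid[:480,:640]
    P=np.stack([(u-m["cx"])/f*depth,(v-m["cy"])/f*depth,depth],-1)
    return (P-np.array(m["t"]))@np.array(m["R"])
def save(n,im): cv2.imwrite(f"pics/{n}.png",cv2.cvtColor(im,cv2.COLOR_RGB2BGR))
E
python3 - <<'E'
from h import *
for c in ("scene","top"):
    im,d=imaging.get_image(c); save(c,im); np.savez(f"{c}.npz",im=im,d=d)
    W=world(c,d)
    for q in ("ring_blue","ring_orange","ring_white","ring_green","flask_blue","flask_orange","flask_white","flask_green","timer","buffer_bottle"):
        for k in finder.trace(q,c)[:4]:
            p=k["pixels"]&(d>0); w=W[p]
            if len(w): print(c,q,round(k["p"],2),np.round(k["rect"]),np.round(np.median(w,0),3),"zmax",round(float(np.percentile(w[:,2],98)),3))
print(r.grip_point_offset,status.read_state()["tool_rot"],status.read_state()["time_s"],imaging.camera_model("top"))
E
```

```text
pics
scene ring_blue 0.63 [352. 279.  24.  19.] [ 0.451 -0.191  0.068] zmax 0.073
scene ring_orange 0.89 [353. 291.  29.  23.] [ 0.44  -0.203  0.048] zmax 0.057
scene ring_orange 0.86 [371. 348.  38.  31.] [ 0.405 -0.296  0.014] zmax 0.019
scene ring_orange 0.56 [281. 304.  33.  22.] [ 0.354 -0.119  0.014] zmax 0.02
scene ring_white 0.9 [347. 301.  34.  21.] [ 0.433 -0.205  0.03 ] zmax 0.037
scene ring_green 0.97 [348. 315.  36.  15.] [ 0.432 -0.211  0.012] zmax 0.019
scene flask_blue 0.87 [352. 211.  29.  36.] [ 0.633 -0.005  0.024] zmax 0.079
scene flask_blue 0.73 [347. 314.  37.  18.] [ 0.431 -0.209  0.012] zmax 0.019
scene flask_orange 0.83 [240. 205.  32.  40.] [0.442 0.14  0.028] zmax 0.085
scene flask_white 0.6 [294. 171.  30.  46.] [0.632 0.188 0.033] zmax 0.093
scene flask_green 0.67 [406. 232.  46.  64.] [ 0.616 -0.199  0.038] zmax 0.101
scene timer 0.83 [279. 264.  40.  21.] [ 0.432 -0.025  0.016] zmax 0.02
scene buffer_bottle 0.49 [355. 278.  22.  22.] [ 0.451 -0.191  0.068] zmax 0.073
top ring_blue 0.53 [402. 243.  21.  17.] [ 0.458 -0.188  0.071] zmax 0.075
top ring_ora
[... 762 characters left out ...]
5 [404. 260.   8.   1.] [ 0.434 -0.179  0.054] zmax 0.057
top flask_green 0.89 [385. 161.  37.  37.] [ 0.624 -0.173  0.039] zmax 0.102
top timer 0.68 [323. 244.  31.  33.] [ 0.443 -0.014  0.016] zmax 0.021
top buffer_bottle 0.7 [401. 243.  22.  15.] [ 0.459 -0.185  0.07 ] zmax 0.075
top buffer_bottle 0.61 [168. 229.  34.  29.] [0.486 0.34  0.087] zmax 0.123
0.0188 [-3.14156982e+00  2.80802171e-05  2.89174829e+00] 1.1 {'fov_y': 56.55572724039632, 'cx': 308.5336070259474, 'cy': 235.8314977957813, 'R': array([[-0.02593244, -0.99918718, -0.03086242],
       [-0.992337  ,  0.02946107, -0.1199972 ],
       [ 0.1208089 ,  0.0275141 , -0.9922944 ]]), 't': array([0.06755131, 0.49915492, 1.0479812 ])}
```

Run:
```python
from h import *
t=np.load("top.npz")["im"]; s=np.load("scene.npz")["im"]
save("top_c",cv2.resize(t[130:310,140:480],None,fx=2.35,fy=2.35,interpolation=cv2.INTER_CUBIC))
save("scene_c",cv2.resize(s[150:400,170:480],None,fx=2.4,fy=2.4,interpolation=cv2.INTER_CUBIC))
```

```text
(no output)
```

View pics/top_c.png

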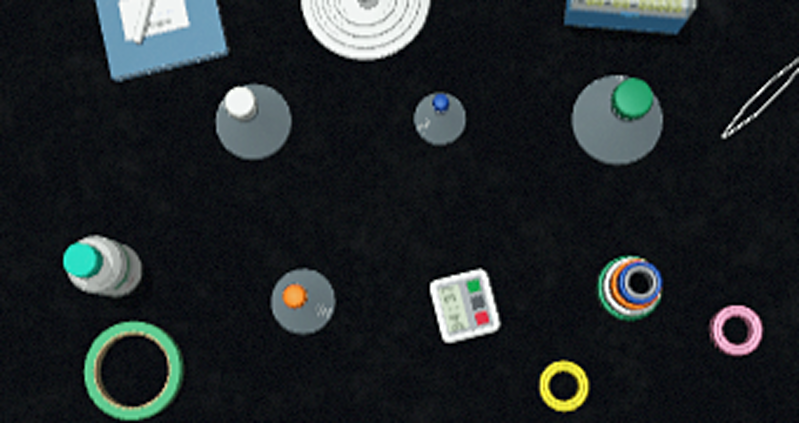

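View pics/scene_c.png

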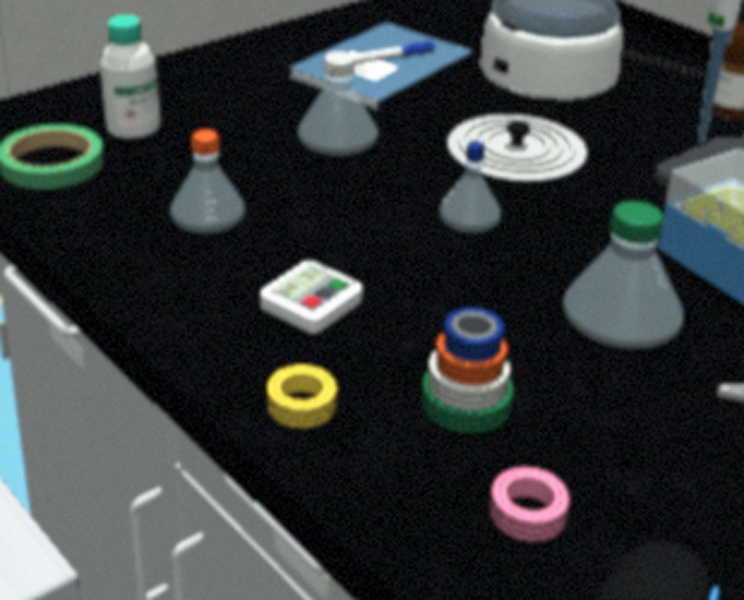

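Top view: stack at about (405,252); look-alikes are yellow at (380,294) and pink at (454,269). The orange meant is the third ring in the four-ring stack, and the scene crop confirms it (blue on orange on white on green). The flasks by cap are white (248,180), blue (326,177), green (404,178) and orange (268,257).

```bash
cat >> h.py <<'E'
T=dict(stack=(.45,-.18,.072,.021),flask_blue=(.637,0,.0802,.008),flask_orange=(.445,.145,.0856,.0115),flask_white=(.634,.193,.093,.0155),flask_green=(.62,-.19,.1004,.0195))
def locate(cam,d,x,y,zt,rad,tol=.004,reg=.05):
    W=world(cam,d); m=imaging.camera_model(cam); C=-np.array(m["R"]).T@np.array(m["t"])
    k=(d>0)&(np.hypot(W[...,0]-x,W[...,1]-y)<reg)&(abs(W[...,2]-zt-.001)<tol)
    D=W[k]-C; P=C+D*((zt-C[2])/D[:,2])[:,None]
    (cx,cy),rr=cv2.minEnclosingCircle(P[:,:2].astype(np.float32))
    # top-face circle of known radius, robust: centre maximising fill
    from scipy.optimize import minimize
    c0=P[:,:2].mean(0)
    f=lambda c: (np.maximum(np.hypot(*(P[:,:2]-c).T)-rad,0)**2).sum()*1e6+1e-3*((c-c0)**2).sum()*1e6
    c=minimize(f,c0,method="Nelder-Mead").x
    return np.r_[c0,cx,cy,rr,c,W[k][:,2].mean(),k.sum()]
E
python3 - <<'E'
from h import *
np.set_printoptions(suppress=True,precision=4)
for c in ("scene","top"):
    d=np.load(f"{c}.npz")["d"]
    for n,a in T.items(): print(c,n,locate(c,d,*a))
    W=world(c,d); k=(abs(W[...,0]-.53)<.02)&(abs(W[...,1])<.05)&(d>0); print("table z",W[k][:,2].mean())
for p in [(.45,-.18,.2),(.45,-.18,.004),(.637,0,.2),(.445,.145,.2),(.634,.193,.2),(.62,-.19,.2)]:
    for yaw in (np.pi/2,0,-np.pi/2,2.4,3.1):
        q=kinematics.ik(p,[np.pi,0,yaw]); print(p,round(yaw,1),None if q is None else np.round(q,2))
E
```

```text
scene stack [  0.4531  -0.189    0.4534  -0.1899   0.0223   0.4529  -0.1889   0.0713
 214.    ]
scene flask_blue [ 0.6377 -0.0003  0.6376  0.0002  0.0082  0.6377  0.0001  0.0792 22.    ]
scene flask_orange [ 0.4475  0.1489  0.4464  0.1473  0.0126  0.4464  0.1476  0.0848 39.    ]
scene flask_white [ 0.6407  0.199   0.6398  0.1988  0.0163  0.6401  0.1986  0.0921 55.    ]
scene flask_green [  0.6304  -0.187    0.6304  -0.187    0.0202   0.6301  -0.1867   0.0998
 167.    ]
table z -0.00037268273391508056
top stack [  0.4578  -0.1855   0.4577  -0.185    0.021    0.4577  -0.1851   0.0715
 163.    ]
top flask_blue [ 0.6433  0.0041  0.6431  0.0039  0.0071  0.6433  0.0041  0.0792 27.    ]
top flask_orange [ 0.4525  0.1532  0.4524  0.1536  0.0111  0.4525  0.1532  0.0853 66.    ]
top flask_white [  0.6467   0.2038   0.6464   0.2038   0.0149   0.6467   0.2038   0.0928
 110.    ]
top flask_green [  0.6356  -0.1825   0.6351  -0.1823   0.0191   0.6355  -0.1825   0.0999
 176.    ]
table z -0.0003702120740807147
(0.45, -0.18, 0.2) 1.6 [-0.69  0.1   1.02  2.03 -0.1   1.06  0.38]
(0.45, -0.18, 0.2) 0 [
[... 1219 characters left out ...]
48  2.04 -0.02  1.06  1.11]
(0.634, 0.193, 0.2) 1.6 [-0.91  0.46  0.73  1.63 -0.33  1.17 -0.1 ]
(0.634, 0.193, 0.2) 0 [-0.98  0.49  0.83  1.64 -0.39  1.18 -1.62]
(0.634, 0.193, 0.2) -1.6 [ 0.31  0.58 -1.03  1.56  0.51  1.3   2.35]
(0.634, 0.193, 0.2) 2.4 [-0.81  0.43  0.57  1.63 -0.25  1.16  0.65]
(0.634, 0.193, 0.2) 3.1 [-0.71  0.41  0.43  1.62 -0.18  1.15  1.29]
(0.62, -0.19, 0.2) 1.6 [-0.45  0.5   0.92  1.67 -0.42  1.18  0.58]
(0.62, -0.19, 0.2) 0 [-0.45  0.5   0.93  1.67 -0.43  1.18 -0.99]
(0.62, -0.19, 0.2) -1.6 [-0.58  0.65  1.21  1.68 -0.64  1.27 -2.38]
(0.62, -0.19, 0.2) 2.4 [-0.49  0.53  0.99  1.68 -0.47  1.2   1.45]
(0.62, -0.19, 0.2) 3.1 [-0.4   0.47  0.84  1.67 -0.37  1.17  2.06]
```

```bash
cat >> h.py <<'E'
def O(yaw): return [np.pi,0,yaw]
A,B=0.0,np.pi/2   # A closes along world y, B along world x
def st(msg=""):
    s=status.read_state(); print(msg,"t",round(s["time_s"],1),"pos",np.round(s["position"],4),"w",round(s["width"],4),"gf",np.round(s["grasp_force"],1),"F",np.round(s["ft_force"],1))
def grip2(x,y,z,od,final=25):
    eoat.set_gripper(od+.026)
    r.movel([x,y,z+.06],O(A)) if np.linalg.norm(np.array(status.read_state()["position"])-[x,y,z+.06])<.12 else r.move_pose([x,y,z+.06],O(A))
    print("hit",r.movel([x,y,z],rate=.06,threshold=6))
    eoat.set_gripper(od-.01,squeeze=5); st("gripA"); eoat.set_gripper(od+.026)
    r.movel([x,y,z+.025],rate=.08); r.movel([x,y,z+.025],O(B),rate=.08) if False else r.move_pose([x,y,z+.025],O(B))
    print("hit",r.movel([x,y,z],rate=.05,threshold=6))
    eoat.set_gripper(od-.01,squeeze=final); st("gripB")
E
python3 - <<'E'
from h import *
x,y=.4555,-.187
p=status.read_state()["position"]
r.movel([p[0],p[1],.3],rate=.2); r.move_pose([x,y,.25],O(A)); st()
r.movel([x,y,.118],rate=.12)
grip2(x,y,.0565,.042,5); 
eoat.set_gripper(.068); r.movel([x,y,.2],rate=.12); r.move_pose([.5,.1,.3],O(B)); st()
np.set_printoptions(suppress=True,precision=4)
for c in ("scene","top"):
    im,d=imaging.get_image(c); save(c+"2",im); np.savez(f"{c}2.npz",im=im,d=d)
    print(c,locate(c,d,*T["stack"]))
E
```

```text
t 5.0 pos [ 0.4559 -0.1865  0.2501] w 0.0939 gf 0.0 F [ 0.1  0.5 -0.1]
hit False
gripA t 9.0 pos [ 0.4555 -0.187   0.0565] w 0.0318 gf 0.0 F [ 0.2 -0.5 -0.9]
hit False
gripB t 12.8 pos [ 0.4555 -0.187   0.0565] w 0.032 gf 0.0 F [ 0.3  0.1 -0.1]
 t 16.0 pos [0.5    0.0986 0.2995] w 0.0684 gf 0.0 F [0.5 0.1 0.3]
scene [  0.4526  -0.1894   0.4533  -0.1901   0.0226   0.4529  -0.1893   0.0713
 218.    ]
top [  0.4579  -0.1856   0.4575  -0.1852   0.0208   0.4577  -0.1854   0.0716
 159.    ]
```

The fingers closed to 32 mm without touching the ring, so I'll look at the gripper in that pose.

Run:
```python
from h import *
x,y=.4555,-.187
r.move_pose([x,y,.2],O(A)); r.movel([x,y,.0565],rate=.12,threshold=8)
st(); s1=imaging.get_image("scene")
eoat.set_gripper(.032,squeeze=10); st()
s2=imaging.get_image("scene")
save("g",np.hstack([cv2.resize(s[0][150:370,270:450],None,fx=2.2,fy=2.2,interpolation=cv2.INTER_CUBIC) for s in (s1,s2)]))
```

```text
t 18.7 pos [ 0.4559 -0.1871  0.0571] w 0.0678 gf 0.0 F [-0.5 -1.   0.3]
 t 19.4 pos [ 0.4555 -0.187   0.0565] w 0.0319 gf 0.0 F [ 1.1  0.7 -0.2]
```

View pics/g.png

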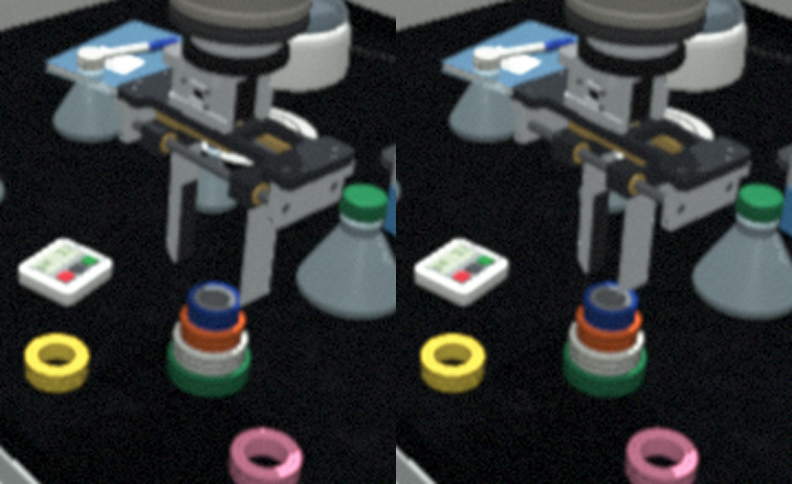

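Run:
```python
from h import *
np.set_printoptions(suppress=True,precision=3)
for c in ("scene","top"):
    im,d=imaging.get_image(c); W=world(c,d)
    np.savez(f"{c}3.npz",im=im,d=d)
    if c=="scene":
        for v in range(262,284,3): print(v,[W[v,u].round(3).tolist() for u in (357,360,374,378,382)])
    k=(d>0)&(np.hypot(W[...,0]-.46,W[...,1]+.187)<.14)&(W[...,2]>.076)
    k&=~(np.hypot(W[...,0]-.63,W[...,1]+.187)<.06)
    w=W[k]; 
    for a,b in ((.076,.082),(.082,.09),(.09,.1),(.1,.12),(.12,.15),(.15,.17),(.17,.2),(.2,.3)):
        q=w[(w[:,2]>a)&(w[:,2]<b)]
        if len(q): print(c,a,len(q),q.min(0),q.max(0))
s=status.read_state(); print(s["q"],s["position"],s["tool_rot"])
```

```text
262 [[0.444, -0.17, 0.115], [0.45, -0.17, 0.112], [0.443, -0.209, 0.135], [0.446, -0.214, 0.137], [0.455, -0.215, 0.134]]
265 [[0.445, -0.169, 0.107], [0.449, -0.172, 0.108], [0.444, -0.208, 0.129], [0.447, -0.215, 0.131], [0.457, -0.214, 0.127]]
268 [[0.445, -0.17, 0.102], [0.449, -0.173, 0.102], [0.445, -0.208, 0.122], [0.448, -0.214, 0.124], [0.457, -0.215, 0.121]]
271 [[0.447, -0.169, 0.095], [0.453, -0.17, 0.093], [0.444, -0.21, 0.118], [0.448, -0.215, 0.12], [0.458, -0.215, 0.115]]
274 [[0.446, -0.17, 0.089], [0.544, -0.082, -0.0], [0.445, -0.209, 0.111], [0.449, -0.214, 0.112], [0.459, -0.215, 0.109]]
277 [[0.531, -0.087, 0.001], [0.538, -0.089, -0.001], [0.443, -0.212, 0.108], [0.449, -0.215, 0.107], [0.459, -0.215, 0.102]]
280 [[0.525, -0.094, -0.0], [0.456, -0.168, 0.071], [0.444, -0.212, 0.101], [0.45, -0.215, 0.1], [0.564, -0.125, 0.001]]
283 [[0.446, -0.171, 0.071], [0.453, -0.172, 0.069], [0.468, -0.191, 0.073], [0.55, -0.127, 0.001], [0.559, -0.13, -0.001]]
scene 0.082 5 [ 0.445 -0.17   0.088] [ 0.455 -0.166  0.09 ]
scene 0.09 66 [ 0.443 -0.215  0.09 ] [ 0.463 -0.16   0.1  ]
scene 0.1 247 [ 0.442 -0.216  0.1  ] [ 0.463 -0.159  0.12 ]
scene 0.12 385 [ 0.442 -0.217  0.12 ] [ 0.464 -0.159  0.15 ]
scene 0.15 258 [ 0.442 -0.217  0.15 ] [ 0.462 -0.158  0.17 ]
scene 0.17 695 [ 0.417 -0.269  0.17 ] [ 0.487 -0.106  0.2  ]
scene 0.2 4518 [ 0.414 -0.277  0.2  ] [ 0.489 -0.098  0.297]
top 0.17 5 [ 0.423 -0.147  0.193] [ 0.487 -0.106  0.199]
top 0.2 920 [ 0.422 -0.155  0.201] [ 0.49  -0.096  0.278]
[-0.338  0.346  0.718  2.147 -0.33   0.758 -0.977] [ 0.455 -0.187  0.056] [3.142 0.    0.   ]
```

The depth image puts the fingertips at about z = 0.09 while the reported TCP is 0.0565, so tool z is off by about 33 mm. I'll confirm by touching bare worktop at two free places.

Run:
```python
from h import *
r.movel([.4555,-.187,.16],rate=.2); eoat.set_gripper(.01)
for x,y in ((.54,-.09),(.55,.09)):
    r.move_pose([x,y,.1],O(A)); r.movel([x,y,.01],rate=.1,threshold=6)
    h=r.movel([x,y,-.06],rate=.03,threshold=4); st(f"probe {h}")
    r.movel([x,y,.1],rate=.2)
```

```text
probe True t 23.9 pos [ 0.5399 -0.09   -0.0329] w 0.01 gf 3.8 F [-2.   0.7  6.8]
probe True t 27.9 pos [ 0.5499  0.09   -0.0329] w 0.0101 gf 3.7 F [-1.3  0.8  7.9]
```

Offset confirmed at both points: command = true tip height − 33 mm. I'll apply it and centre the blue ring with two crossed light grips, which also calibrates the cameras.

```bash
echo 'ZO=-.0327' >> h.py
python3 - <<'E'
from h import *
x,y=.4555,-.187
eoat.set_gripper(.068); r.move_pose([x,y,.15],O(A))
grip2(x,y,.0565+ZO,.042,5)
eoat.set_gripper(.068); st(); r.movel([x,y,.2],rate=.2); r.move_pose([.5,.1,.3],O(B)); st()
np.set_printoptions(suppress=True,precision=4)
for c in ("scene","top"):
    im,d=imaging.get_image(c); np.savez(f"{c}4.npz",im=im,d=d)
    print(c,locate(c,d,*T["stack"]))
    for n,a in T.items(): 
        if n!="stack": print(c,n,locate(c,d,*a)[5:7])
    save(c+"4",cv2.resize(im[235:345,330:430],None,fx=4,fy=4,interpolation=cv2.INTER_CUBIC))
E
```

```text
hit False
gripA t 33.3 pos [ 0.4556 -0.187   0.0239] w 0.0424 gf 5.0 F [-0.5 -0.   1.6]
hit False
gripB t 36.8 pos [ 0.4557 -0.187   0.024 ] w 0.0419 gf 5.0 F [ 0.4 -0.8  2.1]
 t 37.4 pos [ 0.4555 -0.187   0.0238] w 0.0679 gf 0.0 F [0.4 0.5 0. ]
 t 39.6 pos [0.5    0.0986 0.2994] w 0.0681 gf 0.0 F [ 0.  -0.6 -0.6]
scene [  0.4517  -0.1888   0.4512  -0.1885   0.0223   0.4519  -0.1887   0.0715
 215.    ]
scene flask_blue [ 0.6371 -0.0011]
scene flask_orange [0.4475 0.1482]
scene flask_white [0.6407 0.1986]
scene flask_green [ 0.6298 -0.187 ]
top [  0.4561  -0.185    0.456   -0.1847   0.0209   0.456   -0.1849   0.0714
 146.    ]
top flask_blue [0.6431 0.0048]
top flask_orange [nan nan]
top flask_white [nan nan]
top flask_green [ 0.6352 -0.1821]h.py:17: RuntimeWarning: Mean of empty slice.
  c0=P[:,:2].mean(0)
  ret = um.true_divide(
h.py:20: RuntimeWarning: Mean of empty slice.
  return np.r_[c0,cx,cy,rr,c,W[k][:,2].mean(),k.sum()]
  ret = ret.dtype.type(ret / rcount)
```

View pics/scene4.png

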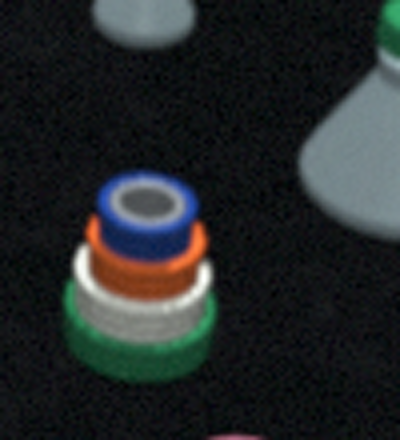

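Bias is now known: top reads (+0.5, +2.1) mm and scene (−3.6, −1.7) mm from true. Now I'll pick blue and place it.

```bash
cat >> h.py <<'E'
F=dict(blue=(.6421,.0020,.0391,.0802,.042),orange=(.4515,.1506,.0427,.0856,.050),white=(.6455,.2013,.0482,.093,.058),green=(.6345,-.1848,.0536,.1004,.066))
def place(n,g=.0025,look=False):
    x,y,h,cap,od=F[n]
    p=status.read_state()["position"]
    r.movel([p[0],p[1],.15+ZO],rate=.15); st("lifted")
    r.move_pose([x,y,cap+.025+ZO],O(B))
    r.pause(.2)
    if look:
        for c in ("scene","top"):
            im,d=imaging.get_image(c); np.savez(f"{c}_{n}.npz",im=im,d=d); save(f"{c}_{n}",im)
        return
    lower(n,g)
def lower(n,g=.0025):
    x,y,h,cap,od=F[n]
    if r.movel([x,y,h+g+.01+ZO],rate=.05,threshold=5): st("EARLY"); r.movel([x,y,cap+.025+ZO],rate=.05); return False
    print("contact",r.movel([x,y,h+g-.002+ZO],rate=.015,threshold=2)); st("down; expected z %.4f"%(h+g+ZO))
    eoat.set_gripper(od+.016); st("open")
    r.movel([x,y,cap+.04+ZO],rate=.12); return True
E
python3 - <<'E'
from h import *
x,y=.4555,-.187
r.move_pose([x,y,.15],O(B)); print(r.movel([x,y,.0565+ZO],rate=.08,threshold=6)); eoat.set_gripper(.032,squeeze=25); st("grip")
place("blue",look=True)
im=np.load("scene_blue.npz")["im"]
save("b1",cv2.resize(im[160:270,310:420],None,fx=4,fy=4,interpolation=cv2.INTER_CUBIC))
E
```

```text
False
grip t 43.3 pos [ 0.4556 -0.187   0.0239] w 0.0414 gf 25.0 F [-1.  -0.4  2. ]
lifted t 44.0 pos [ 0.4551 -0.1867  0.1166] w 0.0418 gf 25.0 F [-0.   0.5 -1.6]
```

View pics/b1.png

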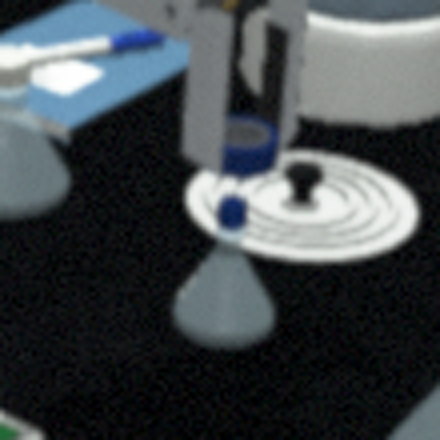

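The ring at crop (249,145) hangs above the blue cap at (232,212), seemingly a bit right of the axis. The left finger hides part of it, so I'll measure with depth.

Run:
```python
from h import *
np.set_printoptions(suppress=True,precision=4)
st()
Z=np.load("scene_blue.npz"); im=Z["im"].astype(int); d=Z["d"]; W=world("scene",d)
m=imaging.camera_model("scene"); f=240/np.tan(np.radians(m["fov_y"])/2)
def pr(X):
    c=np.array(m["R"])@np.array(X)+np.array(m["t"]); return np.round([c[0]/c[2]*f+m["cx"],c[1]/c[2]*f+m["cy"]],1)
blue=(im[...,2]>im[...,0]+40)&(im[...,2]>im[...,1]+35)
for lo,hi in ((190,206),(206,220)):
    k=blue.copy(); k[:lo]=0;k[hi:]=0;k[:,:350]=0;k[:,385:]=0
    v,u=np.nonzero(k); w=W[k]; print(lo,len(u),"u",u.min(),u.max(),"v",v.min(),v.max(),w.min(0),w.max(0),np.median(w,0))
b=np.array([-.0036,-.0017,0])
x,y=.6421,.002
for z in (.0802,.0622,.1027,.1207): print("pred",z,pr(np.array([x,y,z])+b))
for dx,dy in ((.021,0),(-.021,0),(0,.021),(0,-.021)): print(pr(np.array([x+dx,y+dy,.1207])+b), pr(np.array([x+dx*.38,y+dy*.38,.0762])+b))
# ring top rim and hole: points on z within 3mm of top
k=(np.hypot(W[...,0]-x,W[...,1]-y)<.03)&(W[...,2]>.118)&(W[...,2]<.124)&blue
print(k.sum(),W[k].mean(0)); print(locate("scene",np.where(blue,d,0),x,y,.1207,.021,.003,.035)); print(locate("scene",d,*T["flask_blue"])[5:7])
```

```text
t 45.4 pos [0.642  0.0012 0.073 ] w 0.0418 gf 25.0 F [ 0.1 -0.1 -1.4]
190 60 u 367 378 v 192 202 [-0.0853 -0.6881  0.1087] [ 0.6585 -0.0056  0.5971] [ 0.6291 -0.0167  0.1179]
206 31 u 365 370 v 210 216 [ 0.6322 -0.0063  0.0686] [0.6437 0.004  0.0818] [ 0.6367 -0.0014  0.076 ]
pred 0.0802 [367.8 210.4]
pred 0.0622 [367.2 217.8]
pred 0.1027 [368.6 201. ]
pred 0.1207 [369.3 193.4]
[376.3 190.8] [370.4 211. ]
[362. 196.] [365.  213.1]
[362.4 189.9] [365.1 210.6]
[376.4 196.9] [370.3 213.4]
29 [ 0.6338 -0.0158  0.1201]
[ 0.6343 -0.0158  0.6391 -0.0116  0.02    0.6388 -0.014   0.1205 24.    ]
[ 0.637 -0.001]
```

Ring right edge (378 against 379 predicted) and cap centre (367.5 against 367.8) agree, so the centring is good. Lowering.

Run:
```python
from h import *
ok=lower("blue"); print(ok)
im,d=imaging.get_image("scene"); np.savez("sb2.npz",im=im,d=d)
save("b2",cv2.resize(im[160:340,310:420],None,fx=3.3,fy=3.3,interpolation=cv2.INTER_CUBIC))
print(locate("scene",d,*T["flask_blue"])[5:7])
```

```text
contact True
down; expected z 0.0089 t 47.2 pos [0.6423 0.0023 0.0101] w 0.0413 gf 25.0 F [2.7 1.1 0.4]
open t 47.7 pos [0.6416 0.0021 0.01  ] w 0.0577 gf 0.0 F [-0.7  0.7  0.5]
True
[ 6.36986358e-01 -2.21516698e-06]
```

View pics/b2.png

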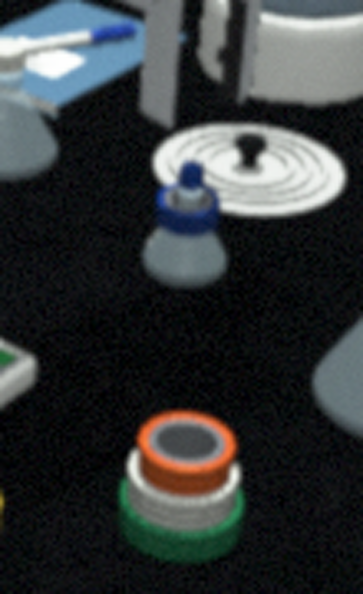

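The blue ring sits level on its flask at crop (188,210), and the rest of the stack is intact at (180,480). Next is orange.

Run:
```python
from h import *
x,y=.457,-.1872
eoat.set_gripper(.076); r.move_pose([x,y,.14+ZO],O(A))
grip2(x,y,.0385+ZO,.050,25); place("orange")
im,d=imaging.get_image("scene"); 
save("o2",cv2.resize(im[160:340,225:420],None,fx=3,fy=3,interpolation=cv2.INTER_CUBIC))
print(locate("scene",d,*T["flask_orange"])[5:7]); st()
```

```text
hit False
gripA t 52.4 pos [ 0.4571 -0.1871  0.0059] w 0.0501 gf 5.0 F [-0.6  0.6  2.6]
hit False
gripB t 55.9 pos [ 0.4571 -0.1872  0.0059] w 0.0497 gf 25.0 F [0.2 0.1 3.5]
lifted t 56.8 pos [ 0.4566 -0.187   0.1165] w 0.0494 gf 25.0 F [ 0.2 -0.9 -3.2]
contact True
down; expected z 0.0125 t 60.1 pos [0.4516 0.1508 0.0138] w 0.0498 gf 25.0 F [2.2 1.9 0.2]
open t 60.6 pos [0.4511 0.1505 0.0138] w 0.0658 gf 0.0 F [ 0.5 -0.2 -0.1]
[0.44819791 0.14814467]
 t 61.5 pos [0.451  0.1504 0.0922] w 0.066 gf 0.0 F [ 0.2 -0.3  0.3]
```

View pics/o2.png

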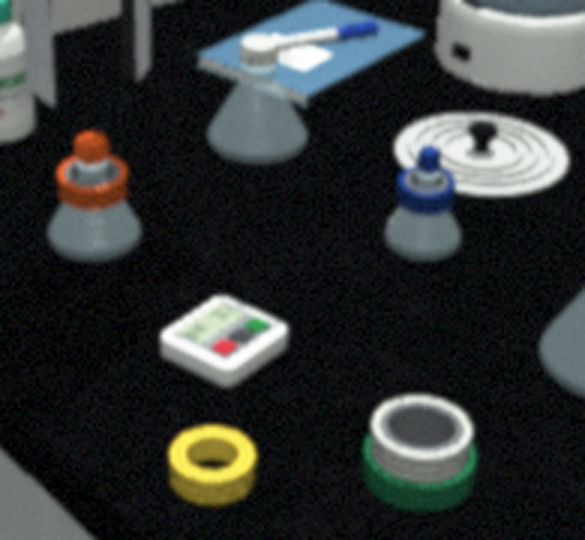

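Orange is level on its flask at crop (92,178). Next is white, then green.

Run:
```python
from h import *
x,y=.457,-.1872
r.movel([.4515,.1506,.15+ZO],rate=.2)
eoat.set_gripper(.084); r.move_pose([x,y,.12+ZO],O(A))
grip2(x,y,.0205+ZO,.058,25); place("white")
im,d=imaging.get_image("scene"); 
save("w2",cv2.resize(im[160:340,225:470],None,fx=3,fy=3,interpolation=cv2.INTER_CUBIC))
print(locate("scene",d,*T["flask_white"])[5:7]); st()
```

```text
hit False
gripA t 65.8 pos [ 0.4571 -0.1872 -0.0121] w 0.0583 gf 5.0 F [-0.1  0.4  2.2]
hit False
gripB t 69.3 pos [ 0.457  -0.1872 -0.0121] w 0.0574 gf 25.0 F [-0.7  0.2  3.4]
lifted t 70.3 pos [ 0.4565 -0.187   0.1165] w 0.0569 gf 25.0 F [ 0.6  0.4 -2.2]
contact True
down; expected z 0.0180 t 74.0 pos [0.6457 0.2015 0.0196] w 0.0574 gf 25.0 F [2.4 2.3 0.4]
open t 74.5 pos [0.6449 0.2011 0.0193] w 0.074 gf 0.0 F [ 0.4 -0.4  0.2]
[0.64095228 0.19809184]
 t 75.3 pos [0.6449 0.2011 0.0993] w 0.0736 gf 0.0 F [-0.3  0.4 -0.9]
```

View pics/w2.png

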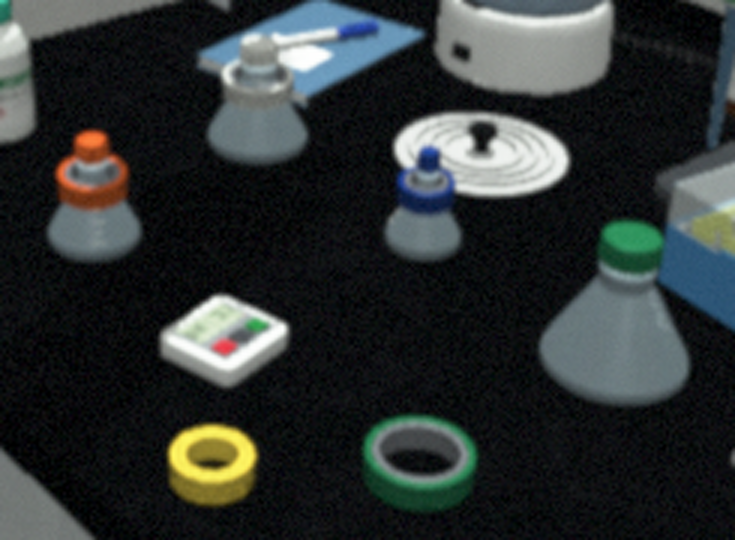

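White is level on its flask at crop (256,80). Now green; I'll first check for tall things near that flask.

Run:
```python
from h import *
for c in ("top","scene"):
    W=world(c,np.load(f"{c}.npz")["d"]); k=(W[...,0]>.5)&(W[...,0]<.78)&(abs(W[...,1]+.185)<.1)&(np.hypot(W[...,0]-.6345,W[...,1]+.185)>.03)&(np.load(f"{c}.npz")["d"]>0)
    zm=W[k][:,2].max(); print(c,"zmax",zm)
    if zm>.135: raise SystemExit("tall thing")
x,y=.457,-.1872
eoat.set_gripper(.092); r.movel([.6455,.2013,.15+ZO],rate=.2); r.move_pose([x,y,.10+ZO],O(A))
grip2(x,y,.003+ZO,.066,25); place("green",g=.003)
r.movel([.6345,-.1848,.25],rate=.2); r.move_pose([.5,-.05,.3],O(B))
im,d=imaging.get_image("scene"); save("f",cv2.resize(im[160:340,225:470],None,fx=3,fy=3,interpolation=cv2.INTER_CUBIC)); st()
for n,a in T.items():
    if n!="stack": print(n,locate("scene",d,*a)[5:7])
```

```text
top zmax 0.08521067732216175
scene zmax 0.0821693762991572
hit False
gripA t 80.0 pos [ 0.4571 -0.1872 -0.0296] w 0.0646 gf 5.0 F [-0.2  0.4  2.7]
hit False
gripB t 83.5 pos [ 0.4571 -0.1872 -0.0295] w 0.0664 gf 25.0 F [-2.1  0.3  3.2]
lifted t 84.6 pos [ 0.4565 -0.187   0.1165] w 0.0662 gf 25.0 F [-0.2 -0.7 -3.5]
contact True
down; expected z 0.0239 t 87.5 pos [ 0.6348 -0.1847  0.025 ] w 0.0664 gf 25.0 F [ 2.8 -0.  -0.1]
open t 88.0 pos [ 0.6337 -0.1846  0.0246] w 0.082 gf 0.0 F [ 0.5 -0.3 -0.9]
 t 90.5 pos [ 0.5004 -0.0507  0.2993] w 0.082 gf 0.0 F [-1.2 -0.7 -0.2]
flask_blue [6.37677327e-01 1.35109989e-04]
flask_orange [0.44667106 0.14741326]
flask_white [0.64048811 0.19889624]
flask_green [ 0.62954882 -0.18712687]
```

View pics/f.png

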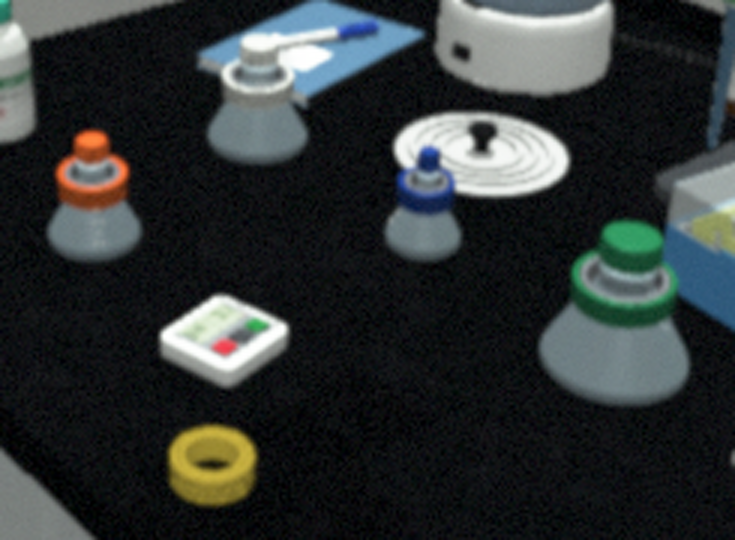

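All four rings look level and the flasks haven't moved. I'll check the tilt with depth, then sign off.

Run:
```python
from h import *
r.move_pose([.55,-.09,.35],O(B))
for c,b in (("top",(.0005,.0021)),("scene",(-.0045,-.0025))):
    im,d=imaging.get_image(c); W=world(c,d)
    for n,(x,y,h,cap,od) in F.items():
        R=np.hypot(W[...,0]-x-b[0],W[...,1]-y-b[1]); k=(d>0)&(R<od/2+.001)&(R>od/2-.008)&(abs(W[...,2]-h-.018)<.005)
        w=W[k]; s=np.linalg.lstsq(np.c_[w[:,:2]-w[:,:2].mean(0),np.ones(len(w))],w[:,2],rcond=None)[0] if len(w)>8 else None
        print(c,n,k.sum(),"slope deg",None if s is None else np.round(np.degrees(s[:2]),1),"z err mm",None if s is None else round((s[2]-h-.018)*1e3,1))
```

```text
top blue 129 slope deg [2.8 1.6] z err mm -1.9
top orange 164 slope deg [1.5 3. ] z err mm -1.0
top white 178 slope deg [2.8 2.5] z err mm -1.5
top green 0 slope deg None z err mm None
scene blue 87 slope deg [3.4 1. ] z err mm -1.9
scene orange 104 slope deg [1.5 2.4] z err mm -2.1
scene white 83 slope deg [3.2 2.4] z err mm -2.1
scene green 182 slope deg [2.5 0.2] z err mm -2.2
```

Run:
```python
from h import *
def tilt(W,d,x,y,h,od,b):
    R=np.hypot(W[...,0]-x-b[0],W[...,1]-y-b[1]); k=(d>0)&(R<od/2-.0015)&(R>od/2-.0075)&(abs(W[...,2]-h-.018)<.003)
    w=W[k]
    if len(w)<10: return len(w)
    s=np.linalg.lstsq(np.c_[w[:,:2]-w[:,:2].mean(0),np.ones(len(w))],w[:,2],rcond=None)[0]
    return len(w),np.round(np.degrees(s[:2]),1),round((s[2]-h-.018)*1e3,1)
for c,b in (("top",(.0005,.0021)),("scene",(-.0042,-.0022))):
    d=np.load(f"{c}4.npz")["d"]; print(c,"BASE",tilt(world(c,d),d,.4555,-.187,.054,.042,b))
    ims=[imaging.get_image(c) for _ in range(5)]; d=np.mean([i[1] for i in ims],0); W=world(c,d)
    for n,(x,y,h,cap,od) in F.items(): print(c,n,tilt(W,d,x,y,h,od,b))
s=ims[0][0]; P=[cv2.resize(s[v:v+56,u:u+56],(380,280),interpolation=cv2.INTER_CUBIC) for u,v in ((228,190),(283,165),(338,200),(402,225))]
save("close",np.vstack([np.hstack(P[:2]),np.hstack(P[2:])]))
```

```text
top BASE (94, array([-1.5,  0.5]), np.float64(-0.6))
top blue (88, array([2.6, 2.6]), np.float64(-1.4))
top orange (124, array([2.1, 2.4]), np.float64(-1.0))
top white (113, array([2.8, 2.3]), np.float64(-0.9))
top green 0
scene BASE (138, array([-0.6, -0. ]), np.float64(-0.5))
scene blue (48, array([2.6, 1.1]), np.float64(-1.8))
scene orange (56, array([2.1, 2.6]), np.float64(-1.6))
scene white (34, array([2.9, 2.6]), np.float64(-1.4))
scene green (97, array([2.6, 0.1]), np.float64(-1.6))
```

View pics/close.png

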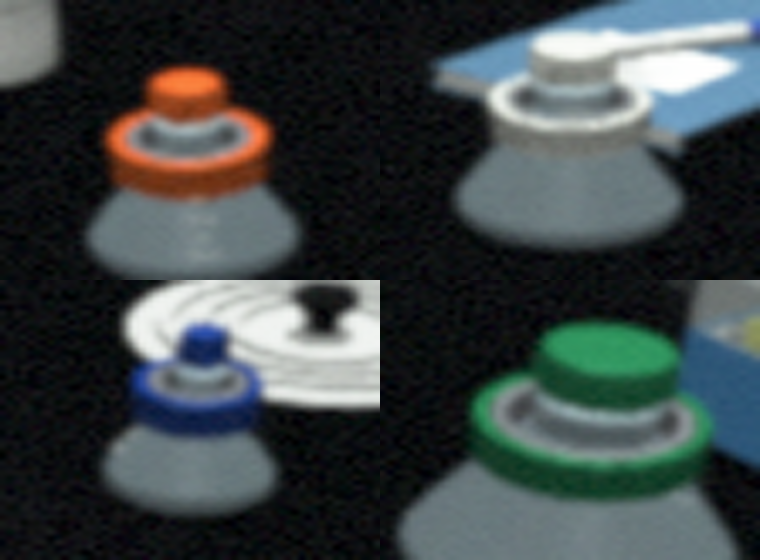

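The tilt is real: about 3–4°, rising toward the side the contact forces pointed to, so each ring landed about 0.6 mm off-centre and friction holds it. I'll regrip each one along its slope, lift 4 mm, shift and set it down again, starting with white.

```bash
cat >> h.py <<'E'
FIX=dict(white=(.00058,.00055),orange=(.0005,.00042),blue=(.0005,.00025),green=(.0006,0))
def redo(n,up=.03):
    x,y,h,cap,od=F[n]; dx,dy=FIX[n]; x+=dx; y+=dy; o=O(B+np.arctan2(dy,dx)); z=h+.003+ZO
    eoat.set_gripper(od+.018); r.move_pose([x,y,cap+up+ZO],o)
    if r.movel([x,y,z],rate=.1,threshold=6): st("HIT"); r.movel([x,y,cap+up+ZO]); return
    eoat.set_gripper(od-.01,squeeze=15); r.movel([x,y,z+.004],rate=.03); r.pause(.15); st("held")
    print(n,"contact",r.movel([x,y,z-.002],rate=.015,threshold=2)); st("exp z %.4f"%z)
    eoat.set_gripper(od+.018); r.movel([x,y,cap+up+ZO],rate=.18)
def tilts():
    for c,b in (("top",(.0005,.0021)),("scene",(-.0042,-.0022))):
        d=imaging.get_image(c)[1]; W=world(c,d)
        for n,(x,y,h,cap,od) in F.items():
            R=np.hypot(W[...,0]-x-b[0],W[...,1]-y-b[1]); k=(d>0)&(R<od/2-.0015)&(R>od/2-.0075)&(abs(W[...,2]-h-.018)<.003); w=W[k]
            if len(w)<20: continue
            s=np.linalg.lstsq(np.c_[w[:,:2]-w[:,:2].mean(0),np.ones(len(w))],w[:,2],rcond=None)[0]
            print(c,n,len(w),np.round(np.degrees(s[:2]),1),round((s[2]-h-.018)*1e3,1))
E
python3 - <<'E'
from h import *
st(); redo("white"); st(); tilts()
E
```

```text
t 91.5 pos [ 0.5499 -0.0899  0.3501] w 0.082 gf 0.0 F [-0.4  0.7  0.2]
held t 95.1 pos [0.6459 0.2018 0.0223] w 0.0586 gf 14.9 F [-0.3 -0.4 -1.4]
white contact True
exp z 0.0185 t 95.4 pos [0.646  0.2018 0.0192] w 0.0585 gf 15.0 F [2.  0.4 1.3]
 t 96.5 pos [0.6461 0.2018 0.0905] w 0.0762 gf 0.0 F [-0.7 -0.6 -0.9]
top blue 83 [1.9 0.8] -0.8
top green 110 [ 2.  -0.3] -0.6
scene blue 39 [3.4 1.6] -1.3
scene orange 59 [1.6 1.8] -1.5
scene white 42 [2.2 2.2] -1.3
scene green 101 [ 1.6 -0.2] -1.4
```

Run:
```python
from h import *
FIX.update(white=(.001,.0006),blue=(.0007,.0003)); redo("white"); redo("blue"); st(); tilts()
```

```text
held t 98.8 pos [0.6464 0.2019 0.0223] w 0.0569 gf 14.8 F [ 0.   1.  -1.4]
white contact True
exp z 0.0185 t 99.1 pos [0.6464 0.2018 0.019 ] w 0.0569 gf 14.9 F [1.  0.4 2.5]
held t 103.2 pos [0.6428 0.0023 0.0133] w 0.0414 gf 14.9 F [-0.4  0.2 -1.3]
blue contact True
exp z 0.0094 t 103.5 pos [0.6426 0.0023 0.0098] w 0.0417 gf 14.9 F [ 0.8 -0.1  2.5]
 t 104.5 pos [0.6429 0.0023 0.0778] w 0.0599 gf 0.0 F [ 0.4 -0.2  1. ]
top orange 100 [1.2 1.8] -0.6
top white 105 [1.8 0.9] -0.7
top green 44 [ 2.1 -1.7] -1.0
scene blue 44 [2.1 0.9] -1.4
scene orange 57 [1.9 2.5] -1.4
scene white 41 [2.2 2.6] -1.5
scene green 101 [1.9 0.1] -1.3
```

Contact forces on white and blue are now mostly vertical, so both are centred. Next are orange and green.

Run:
```python
from h import *
FIX.update(orange=(.0008,.0007),green=(.0009,0)); redo("orange"); redo("green",up=.035); st(); tilts()
im=imaging.get_image("scene")[0]
P=[cv2.resize(im[v:v+56,u:u+56],(380,280),interpolation=cv2.INTER_CUBIC) for u,v in ((228,190),(283,165),(338,200),(402,225))]
save("close2",np.vstack([np.hstack(P[:2]),np.hstack(P[2:])]))
```

```text
held t 107.7 pos [0.4523 0.1513 0.0169] w 0.0498 gf 14.9 F [ 0.5 -0.  -1.6]
orange contact True
exp z 0.0130 t 108.0 pos [0.4522 0.1512 0.0135] w 0.0495 gf 14.9 F [ 0.4 -0.   0.9]
held t 112.7 pos [ 0.6353 -0.1847  0.0277] w 0.0672 gf 14.9 F [ 0.1 -0.  -3.3]
green contact True
exp z 0.0239 t 113.0 pos [ 0.6352 -0.1848  0.0246] w 0.0669 gf 15.0 F [ 0.6 -0.   2.4]
 t 114.1 pos [ 0.6352 -0.1848  0.1025] w 0.0843 gf 0.0 F [ 0.1 -0.6  0.5]
top blue 73 [1.8 0.8] -0.6
top orange 114 [1.7 2.3] -0.7
top white 92 [2.3 1.5] -0.6
top green 72 [2.1 1. ] -1.0
scene blue 40 [2.6 0.7] -1.5
scene orange 55 [2.  2.1] -1.2
scene white 37 [3.  2.1] -1.3
scene green 95 [2.4 0.3] -1.3
```

View pics/close2.png

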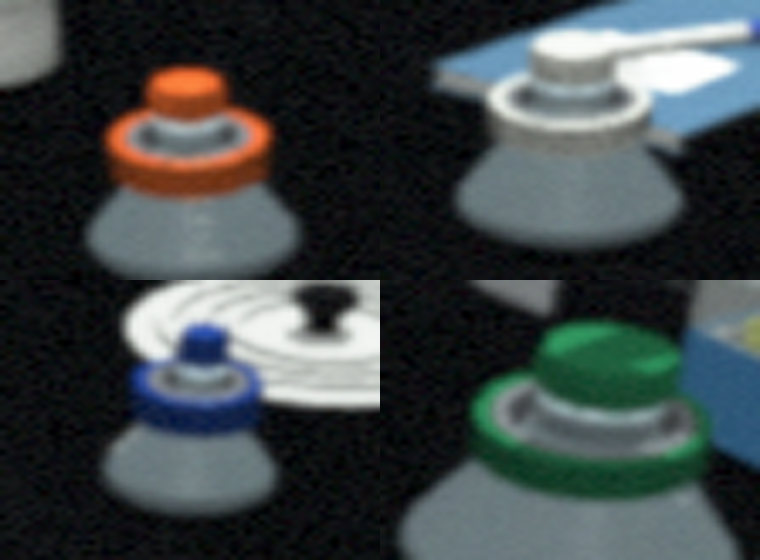

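All four rings rest level, their contact forces are vertical, the flasks are in place and the gripper is clear.

Run:
```python
from h import *
r.movel([.6352,-.1848,.2],rate=.2); print(order.sign_off()); st()
```

```text
the job is handed in; nothing more can be done
None
the job is handed in; nothing more can be done
```

I put all four rings over the caps of their matching flasks and handed the job in at about 115 s. They look level in the last picture, but the depth check still read 2–4° of tilt, which I put down to measurement bias and couldn't rule out.

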